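# Open the water filter for a cartridge change

## Robot

A 6-joint arm with a two-finger parallel gripper is mounted at the origin on a cart in front of the work surface, level with it; the furniture and walls round the work are solid. World frame = base frame: x ahead of the robot, y to its left, z up, the work surface at z = 0. Lengths are in m, angles in rad, forces in N, time in s.
With the tool pointing down it reaches from about 0.25 to 0.8 m from the base axis. Payload 3.9 kg.
Tool frame: the origin (TCP) lies on the centre line of the jaws, within the pads' length; the fingertips stand 22 mm ahead of it and the grasp point (between the pads) lies 3 mm ahead of it (robot.nose_length is the distance from the TCP to the fingertips, in m); z points along the fingers, y is the line along which they close (so a half turn about z gives the same grasp; the last joint's range is limited). The gripper opens to 85 mm and grips with 20 to 120 N. Pads are 22 mm wide; open, the fingers measure 114 mm over their backs; the gripper's body (76 mm by 85 mm) begins 54 mm behind the grasp point. The pads swing forward as they close: fully open they stand 13 mm farther back than shut.
Start: joints at [-1.24, 0.26, -0.138, 1.173, 0, 1.571], TCP at [0.171, -0.497, 0.253] pointing down, gripper open.
Joint ranges: [-2.78, 2.78], [-0.83, 1.72], [-1.28, 1.37], [-1.9, 2.12], [-1.57, 1.48], [-3.14, 3.14]. Speed limits (rad/s): [2.57, 2.57, 3.14, 3.14, 3.14, 3.14].

## Interface

Orientations are given as a rotation vector (axis times angle).
In Python, from cell import robot gives the robot as it stands.
- The arm moves only by the shell command python3 shift.py FILE [FORCE], which reads ROWS from the file FILE. ROWS is a JSON list of rows, 1 to 12 of them, each an object with the fields r (a list: a rotation vector rx, ry, rz in units of 0.2 rad), d (a list: dx, dy, dz in shares of the most that a row can go, 1 being 62.5 mm), aperture (the opening from 0.0 (shut) to 1.0 (fully open)); a field left out counts as zero (the opening has to be given); each row shifts and turns the commanded pose from where the row before left it, along the tool's axes as they then stand; what a row does not reach is not made up. A row lasts 1/8 s, in which the tool goes at most 0.0625 m and 0.188 rad, less where a joint would pass 70% of its speed; a pose out of reach is approached as far as the arm can. The fingers move at their own pace and stop on an object; FORCE is the grip in N (left out, the last holds). Time passes only in rows, so rows that do not move let the fingers close. It prints the time, the measured TCP pose, the force, the opening and the grip force at its end. Input that does not fit is refused with a message, and nothing moves.
- robot.sense(): the state, without advancing time (a new reading comes with each control period).
- robot.capture(name): name is "scene" or "top"; returns the picture (384x512x3 uint8, blue, green, red); there is no depth.
- robot.camera_model(name): a dict with "K" (3x3 intrinsics, pixels), "position" and "attitude" of the camera in the world. Camera axes: x right, y down, z forward; pixel columns grow to the right and rows downward; lengths in m; the calibration is good to about 2 mm. A picture is of the moment at which its call begins. camera_model takes no time and is no camera call.
- robot.job_done(): hands the job in; it is judged then, once.
The state is a dict: "time_s": time; "joint_pos": joint angles; "dq": joint speeds; "joint_torque": joint torques, N m; "tool_pos": TCP position; "tool_rot": TCP orientation; "contact_force": force on the tool from outside, world axes, zero at the start; "torque": the same for the moment, N m; "gripper_width": opening from 0.0 (shut) to 1.0 (fully open); "gripper_force": force on a finger pad.
Only numpy, scipy, OpenCV 4.12 (cv2) and the standard library are available. Lean on these libraries where they do the work, as an engineer would, in place of code of your own. Each camera call takes 0.05 s, during which the arm holds its last target. There are 200 camera calls.

## Task

The drinks machine's water filter is due for a new cartridge: open the filter unit. Press the snap tab down until the cover springs free, then push the cover by its thumb ledge along its guides, off its seat and onto the flat deck, as far as it goes, so that the cartridge bay lies fully open. Only press and push: do not lift or tip the cover or force it against the catch or the end stop, and leave the things standing round the unit where they are.

Things in the scene. Friction and masses are not known exactly. Their poses are not given: they have to be found in the camera images.
- filter_unit: Light grey water filter housing, 304 x 116 mm, fixed to the counter. Origin on the counter under its middle line; x runs along it from the snap tab to the pipe head, y left, z up. In this frame, mm: spring housings 67.5 high at x -92 to -75, |y| over 20; pipe head (end stop) x 146 to 178, 84 high, two pipes behind it to x 222.
- bay_centre (a point): Centre of the cartridge bay's opening (82 along the unit x 80 mm), level with its upper edge: unit x -27, y 0, z 56. The cover closes it at the start. Guide kerbs at |y| 50 to 58 run from unit x -76 to 146, 63 high; lips, top at 67.5, reach in over the cover's edges (to |y| 43) from x -76 to 8 and keep it down on its seat.
- deck_centre (a point): Centre of the flat deck next to the bay (unit x 14 to 146), on its surface: unit x 80, y 0, z 56. The cover ends here.
- cover: Loose mid-grey cover plate, 90 x 97 x 6 mm, about 0.12 kg. Origin in the middle of its underside, axes as the unit's; latched at unit x -27, y 0, z 56; against the end stop at x 101. The tab's catch stands in the slot of its 19.5 mm long rear tongue. Once the tab is pressed, spring plungers push it 7 to 10 mm towards the pipe head; it cannot relatch and slides with 1 to 6 N.
- ledge (a point): Point on the upright rear face of the cover's thumb ledge (the face that looks back towards the snap tab), in its middle, 14 mm above the cover's underside. The ledge is 78 mm wide (y), rises 14 mm above the plate's top and slopes down towards the pipe head; push its rear face towards the unit's +x. Behind it the plate's top is bare for 34 mm.
- tab_top (a point): Middle of the top of the snap tab's ribbed thumb pad, 26 (x) x 34 (y) mm, at unit x -108, y 0, 71 mm above the counter at rest, 9 mm above the cover plate's top. It is pressed straight down.
- snap_tab (a joint): How far the snap tab is pressed down, m: 0 at rest, 0.007 fully down (end of travel); the cover springs free at about 0.005. It takes about 4 to 6 N and springs back.
- malt_can: Round can with a gold cap, 126 mm diameter, 125 high, beside the unit; origin at the centre of its underside. To be left alone.
- tin: Low round food tin, 76 mm diameter, 58 high, beside the unit; origin at the centre of its underside. To be left alone.
- sip_lid: Black cup lid, 94 mm diameter, 19 high, lying on the counter close beside the unit; origin at the centre of its underside. To be left alone.

How it is judged:
By the outcome, as a careful person would: the job done as asked, in the order asked, and still so for the second after the job is handed in, with the robot touching nothing.
It also fails if it takes over 40 s, if anything falls off the work surface, if the arm or the gripper's body presses on something with over 40 N, if the wrist force passes 120 N, or if a joint passes its speed limit or range.

## Working session

There is one attempt and no reset: what is moved stays moved. The work goes in short steps, Python scripts to look and compute and a shell command to move; the robot and the scene stay as the last step left them, time stands still between calls to the robot, and variables do not carry over. Pictures are saved under pics/ and viewed, at most 10 in all, crops included, and the job is handed in when it is done.

```bash
ls; mkdir -p pics; python3 - <<'E'
from cell import robot
import cv2
for n in("scene","top"):
    im=robot.capture(n); cv2.imwrite(f"pics/{n}0.png",im)
    m=robot.camera_model(n); print(n,m)
s=robot.sense(); print(s)
E
```

```text
cell.py
pics
shift.py
scene {'K': array([[414.5567002 ,   0.        , 254.95076203],
       [  0.        , 414.5567002 , 191.40108564],
       [  0.        ,   0.        ,   1.        ]]), 'position': array([ 0.21436003, -0.18917272,  0.68325697]), 'attitude': array([-2.24757157,  0.61854356, -0.2727359 ])}
top {'K': array([[346.58298164,   0.        , 253.27494535],
       [  0.        , 346.58298164, 194.0332734 ],
       [  0.        ,   0.        ,   1.        ]]), 'position': array([0.49878175, 0.37546996, 0.91246905]), 'attitude': array([-2.16985722,  2.18409409, -0.08683896])}
{'time_s': 0.1, 'joint_pos': array([-1.24000106e+00,  2.60618189e-01, -1.39230571e-01,  1.17268453e+00,
       -1.20118486e-05,  1.57079380e+00]), 'dq': array([ 8.04986615e-06, -1.78428257e-03,  2.54463138e-03, -6.68658291e-04,
       -5.17313270e-04, -1.76029835e-03]), 'joint_torque': array([ 9.79566066e-04, -4.06507659e+01,  2.54528153e+01,  1.00663278e-02,
       -2.45994295e-05,  3.54763621e-06]), 'tool_pos': array([ 0.17033165, -0.49600655,  0.25255175]), 'tool_rot': array([-3.09703061e+00, -5.16968291e-01,  4.67571367e-04]), 'contact_force': array([-1.48214361,  0.06390714,  0.29358187]), 'torque': array([-0.00512609, -0.0052831 ,  0.0230393 ]), 'gripper_force': 0.0, 'gripper_width': 1.0015354093433528}
```

View pics/top0.png

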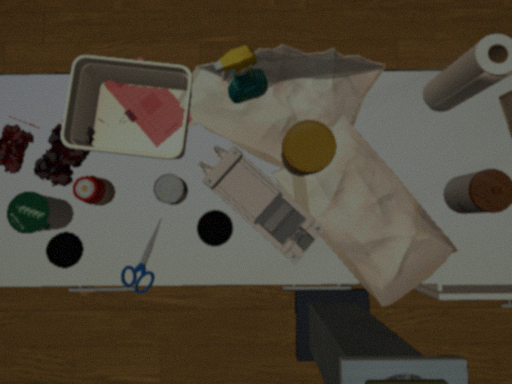

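View pics/scene0.png

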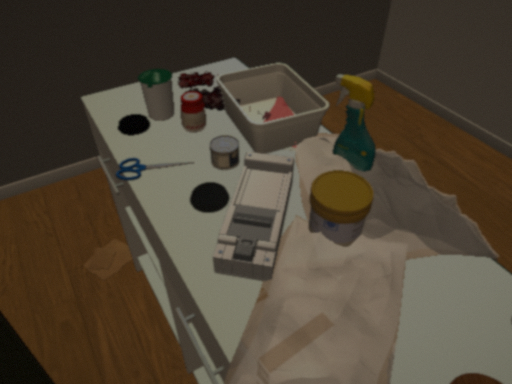

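The unit spans about (300,245) to (220,160) in the top view, with the tab at its lower right end and the pipes upper left. In the scene view it runs from (245,265) to (270,160). I'll enlarge both.

```bash
python3 - <<'E'
import cv2,numpy as np
a=cv2.imread("pics/top0.png")[140:265,195:330]; b=cv2.imread("pics/scene0.png")[150:280,205:305]
f=lambda i:cv2.convertScaleAbs(cv2.resize(i,None,fx=5.5 if i is a else 4.5,fy=5.5 if i is a else 4.5,interpolation=cv2.INTER_CUBIC),alpha=1.3)
def grid(i,s,x0,y0):
    for k in range(0,i.shape[1],int(20*s)): cv2.putText(i,str(x0+int(k/s)),(k,10),0,.35,(0,255,255),1); cv2.line(i,(k,12),(k,20),(0,255,255),1)
    for k in range(0,i.shape[0],int(20*s)): cv2.putText(i,str(y0+int(k/s)),(0,k+4),0,.35,(0,255,0),1)
    return i
cv2.imwrite("pics/tc.png",grid(f(a),5.5,195,140)); cv2.imwrite("pics/sc.png",grid(f(b),4.5,205,150))
E
```

```text
(no output)
```

View pics/tc.png

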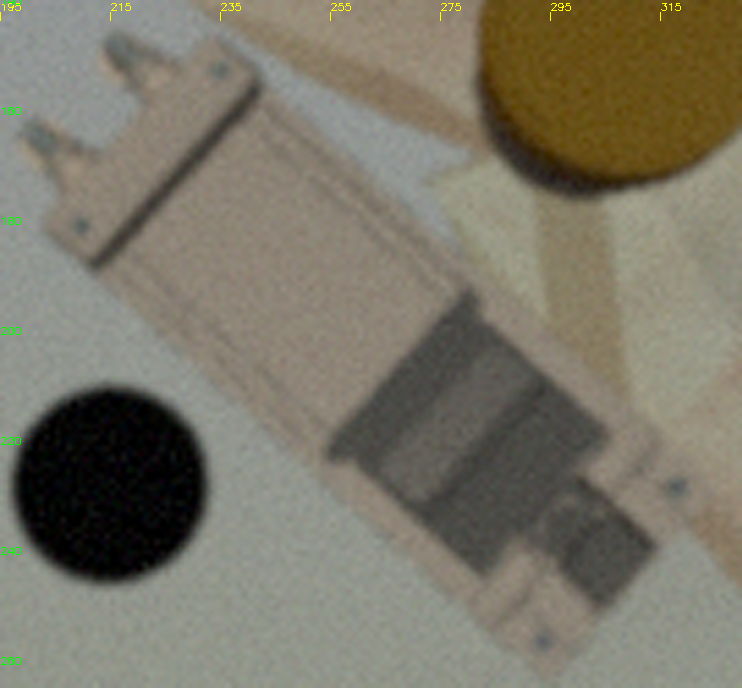

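View pics/sc.png

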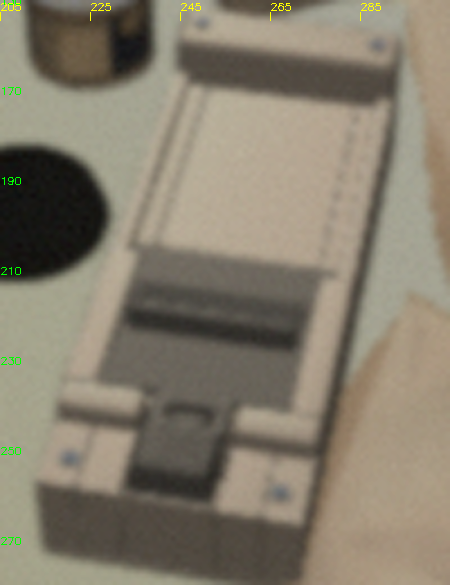

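Both crops show the latched cover, its ledge and the tab clearly. I read off the head, cover and tab corners in both, and fit the unit's pose to them.

```bash
cat > h.py <<'E'
import numpy as np,cv2
from scipy.spatial.transform import Rotation as R
from scipy.optimize import least_squares
from cell import robot
def proj(P,n):
    m=robot.camera_model(n); c=(np.atleast_2d(P)-m["position"])@R.from_rotvec(m["attitude"]).as_matrix()
    return (c@m["K"].T)[:,:2]/c[:,2:]
def u2w(P,p): 
    P=np.atleast_2d(np.array(P,float))/1000
    return P@R.from_euler("z",p[2]).as_matrix().T+[p[0],p[1],0]
E
python3 - <<'E'
from h import *
U=[(146,58,84),(146,-58,84),(178,58,84),(178,-58,84),(18,-48.5,62),(18,48.5,62),(-121,17,71),(-121,-17,71)]
T=np.array([(92,262),(255,82),(45,222),(215,36),(468,290),(330,455),(602,610),(655,545)])/5.5+[195,140]
U2=[(146,58,84),(146,-58,84),(18,48.5,62),(18,-48.5,62),(-38,39,76),(-38,-39,76),(-121,17,71),(-121,-17,71)]
S=np.array([(180,45),(393,70),(135,250),(332,275),(133,303),(302,328),(128,465),(213,485)])/4.5+[205,150]
def f(p,w=(1,1)): return np.r_[w[0]*(proj(u2w(U,p),"top")-T).ravel(),w[1]*(proj(u2w(U2,p),"scene")-S).ravel()]
for w in((1,1),(1,0),(0,1)):
    r=least_squares(f,[.45,.35,.8],kwargs=dict(w=w)); print(w,r.x)
    if w==(1,1): p=r.x; print(f(p).reshape(-1,2).round(1))
print("tab",u2w((-108,0,71),p),"ledge",u2w((-38,0,70),p), "x axis",np.cos(p[2]),np.sin(p[2]))
s=robot.sense(); print(R.from_rotvec(s["tool_rot"]).as_matrix().round(3))
E
```

```text
(1, 1) [0.52645466 0.33120469 0.83769236]
[[-0.2  1.3]
 [ 2.3 -1.6]
 [-1.5 -0.2]
 [-0.2 -1.9]
 [ 0.1 -0.7]
 [-1.  -1.2]
 [ 1.5 -0.7]
 [ 1.1  0.5]
 [-1.9 -0.9]
 [ 0.2 -0.3]
 [-0.3 -1.4]
 [ 0.8 -0.6]
 [-1.8  1.6]
 [-1.2  1.6]
 [ 0.5  0.7]
 [-0.6 -1. ]]
(1, 0) [0.52504182 0.33197804 0.83556464]
(0, 1) [0.52747187 0.33071015 0.8330366 ]
tab [[0.45418328 0.2509498  0.071     ]] ledge [[0.50102584 0.30296686 0.07      ]] x axis 0.6691794155037509 0.7431008746233975
[[ 0.946  0.325 -0.001]
 [ 0.325 -0.946  0.002]
 [-0.    -0.002 -1.   ]]
```
Residuals ~1-2 px (2-4mm). Hmm, somewhat inconsistent. Agreement of single-camera fits within 2.5 mm. Fine: tab ±13 x ±17; ledge wide 78.

The manual's scale: shifts go in shares of 62.5 mm and turns go in units of 0.2 rad. Converting my numbers, 0.055 m is 0.88, -0.0215 m is -0.344, -0.169 rad is -0.845.

```bash
echo '[{"r":[0,0,-0.845],"aperture":0},{"r":[0,0,-0.845],"aperture":0},{"r":[0,0,-0.845],"aperture":0},{"d":[0.88,-0.344,0],"aperture":0},{"d":[0.88,-0.344,0],"aperture":0},{"d":[0.88,-0.344,0],"aperture":0},{"d":[0.88,-0.344,0],"aperture":0},{"d":[0.88,-0.344,0],"aperture":0},{"d":[0.88,-0.344,0],"aperture":0},{"d":[0.88,-0.344,0],"aperture":0},{"d":[0.88,-0.344,0],"aperture":0},{"d":[0.88,-0.344,0],"aperture":0}]' > mv.in && python3 shift.py mv.in 30
cat >> h.py <<'E'
PU=[0.5265,0.3312,0.8377]
def togo(ux,uy,tipz):
    s=robot.sense(); M=R.from_rotvec(s["tool_rot"]).as_matrix()
    t=u2w((ux,uy,tipz),PU)[0]+[0,0,robot.nose_length]
    u=(s["tool_pos"]-[PU[0],PU[1],0])@R.from_euler("z",PU[2]).as_matrix()*1000
    print("t",round(s["time_s"],2),"nose",robot.nose_length,"unit",u.round(1),"go",(M.T@(t-s["tool_pos"])).round(4),"f",s["contact_force"].round(1),"rot",R.from_matrix(R.from_euler("z",PU[2]).as_matrix().T@M).as_matrix().round(3).tolist(),"q",s["joint_pos"].round(2),s["gripper_width"])
E
python3 -c "
from h import *
togo(-108,0,95)"
```

```text
time_s: 1.6
tool_pos: [0.3581, 0.0027, 0.2533]
tool_rot: [2.869, 1.278, 0.001]
contact_force: [0.5, -1.5, 0.5]
gripper_width: 0.002
gripper_force: 0.0
t 1.6 nose 0.022 unit [-356.8  -94.7  253.3] go [ 0.2488 -0.0947  0.1363] f [ 0.5 -1.5  0.5] rot [[1.0, 0.0, 0.0], [0.0, -1.0, -0.001], [0.0, 0.001, -1.0]] q [ 0.01 -0.03 -0.48  1.12 -0.    2.31] 0.0019704976641030433
```

Converted, 0.0498 m is 0.7968, 0.0496 m is 0.7936.

```bash
echo '[{"d":[0.7968,-0.3024,0],"aperture":0},{"d":[0.7968,-0.3024,0],"aperture":0},{"d":[0.7968,-0.3024,0],"aperture":0},{"d":[0.7968,-0.3024,0.48],"aperture":0},{"d":[0.7936,-0.3056,0.48],"aperture":0},{"d":[0,0,0.64],"aperture":0},{"d":[0,0,0.576],"aperture":0},{"aperture":0},{"aperture":0}]' > mv.in && python3 shift.py mv.in 
python3 - <<'E'
from h import *
togo(-108,0,64)
for n,o in(("top",(270,210)),("scene",(215,190))):
    im=robot.capture(n)[o[1]:o[1]+75,o[0]:o[0]+75]; cv2.imwrite(f"pics/{n}1.png",im)
a=np.hstack([cv2.resize(cv2.imread(f"pics/{n}1.png"),(395,395),interpolation=cv2.INTER_CUBIC) for n in("top","scene")]); cv2.imwrite("pics/p1.png",cv2.convertScaleAbs(a,alpha=1.4))
E
```

```text
time_s: 2.72
tool_pos: [0.4545, 0.2492, 0.1183]
tool_rot: [-2.87, -1.278, -0.001]
contact_force: [0.2, 0.5, -0.4]
gripper_width: 0.001
gripper_force: 0.0
t 2.73 nose 0.022 unit [-109.1   -1.4  118.3] go [ 0.001  -0.0014  0.0323] f [ 0.2  0.5 -0.4] rot [[1.0, -0.0, 0.001], [-0.0, -1.0, -0.0], [0.001, 0.0, -1.0]] q [ 0.5   0.34 -0.39  0.83 -0.    2.81] 0.000965788844753137
```

View pics/p1.png

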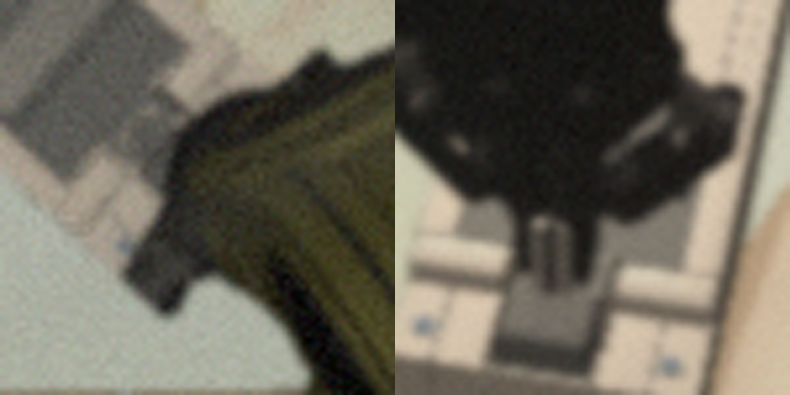

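```bash
echo '[{"d":[0.008,-0.016,0.192],"aperture":0},{"d":[0.008,-0.0064,0.176],"aperture":0},{"d":[0,0,0.048],"aperture":0},{"d":[0,0,0.032],"aperture":0},{"aperture":0}]' > mv.in && python3 shift.py mv.in 
python3 -c "
from h import *
togo(-108,0,64)
print(proj(u2w((-109,-1.4,96),PU),'scene'))"
```

```text
time_s: 3.45
tool_pos: [0.4537, 0.2508, 0.0893]
tool_rot: [-2.87, -1.278, -0.0]
contact_force: [1.0, 0.7, 1.4]
gripper_width: 0.001
gripper_force: 0.6
t 3.45 nose 0.022 unit [-108.5    0.3   89.3] go [0.0005 0.0003 0.0033] f [1.  0.7 1.4] rot [[1.0, 0.0, 0.0], [0.0, -1.0, 0.0], [0.0, -0.0, -1.0]] q [ 0.51  0.38 -0.43  0.76  0.    2.81] 0.000845541385381063
[[244.725274   241.93647985]]
```

```bash
echo '[{"d":[0,0,0.016],"aperture":0},{"d":[0,0,0.016],"aperture":0},{"aperture":0}]' > mv.in && python3 shift.py mv.in ; echo '[{"d":[0,0,0.0112],"aperture":0},{"aperture":0}]' > mv.in && python3 shift.py mv.in
python3 -c "
from h import *
togo(-108,0,64)
cv2.imwrite('pics/top2.png',robot.capture('top'))
a,b=[cv2.imread(f'pics/top{i}.png')[150:250,200:290] for i in(0,2)]
cv2.imwrite('pics/p2.png',cv2.convertScaleAbs(cv2.resize(np.hstack([a,b]),None,fx=4.4,fy=4.4,interpolation=cv2.INTER_CUBIC),alpha=1.3))"
```

```text
time_s: 3.82
tool_pos: [0.4536, 0.2508, 0.0873]
tool_rot: [-2.87, -1.278, -0.0]
contact_force: [-0.5, 0.0, 3.3]
gripper_width: -0.002
gripper_force: 1.5
time_s: 4.08
tool_pos: [0.4536, 0.2508, 0.0866]
tool_rot: [-2.87, -1.278, 0.0]
contact_force: [-0.5, -0.0, 3.0]
gripper_width: -0.003
gripper_force: 1.6
t 4.08 nose 0.022 unit [-108.5    0.3   86.6] go [0.0005 0.0003 0.0006] f [-0.5 -0.   3. ] rot [[1.0, 0.0, -0.0], [0.0, -1.0, 0.0], [-0.0, -0.0, -1.0]] q [ 0.5   0.38 -0.44  0.76  0.    2.81] -0.0033973157167009153
```

View pics/p2.png

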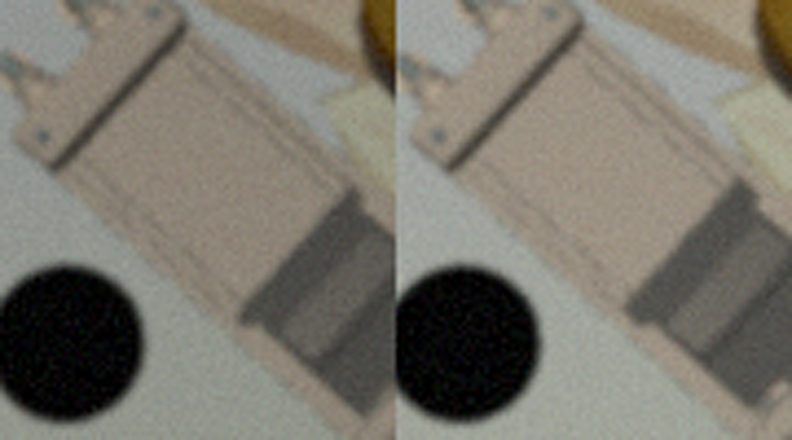

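The right-hand picture (now) seems to show the cover's front corner nudged towards the head: about (349,185) against (355,188). I'll measure the shift numerically.

```bash
cat >> h.py <<'E'
def edge(im,x0,x1):
    g=cv2.GaussianBlur(cv2.cvtColor(im,cv2.COLOR_BGR2GRAY),(3,3),0).astype(np.float32)
    xs=np.arange(x0,x1,1.)
    I=np.mean([cv2.remap(g,*[c.astype(np.float32).reshape(1,-1) for c in proj(u2w([(x,y,62) for x in xs],PU),"top").T],cv2.INTER_LINEAR)[0] for y in range(-30,31,5)],0)
    return xs,I
E
python3 -c "
from h import *
for i in(0,2):
    x,I=edge(cv2.imread(f'pics/top{i}.png'),-45,60); print(I[::3].round(0).astype(int)); d=np.diff(I); k=d.argmax(); print(x[k])"
```

```text
[ 56  56  54  51  53  59  66  71  71  71  71  71  70  66  61  57  56  56
  56  56  58  66  83  97 102 103 103 103 103 103 103 102 102 103 103]
19.0
[ 62  63  63  62  60  56  57  64  72  77  78  78  78  78  77  74  68  64
  62  62  62  63  64  71  88 105 112 113 113 113 113 113 113 113 113]
26.0
```

The cover has sprung forward about 7 mm (front edge from unit x 19 to 26), so it is free. Next: lift off the tab and go in behind the ledge.

Converted, 0.031 m is 0.496, 0.0305 m is 0.488.

```bash
echo '[{"d":[0,0,-0.208],"aperture":0},{"d":[0,0,-0.208],"aperture":0},{"d":[0.488,0.0048,0],"aperture":0},{"d":[0.496,0,0],"aperture":0},{"d":[0,0,0.192],"aperture":0},{"d":[0,0,0.2],"aperture":0},{"aperture":0}]' > mv.in && python3 shift.py mv.in 
python3 - <<'E'
from h import *
togo(79,0,66)
a=[]
for n,o in(("top",(230,170)),("scene",(215,190))):
    im=robot.capture(n); cv2.imwrite(f"pics/{n}3.png",im); a.append(cv2.resize(im[o[1]:o[1]+80,o[0]:o[0]+80],(395,395),interpolation=cv2.INTER_CUBIC))
cv2.imwrite("pics/p3.png",cv2.convertScaleAbs(np.hstack(a),alpha=1.4))
x,I=edge(cv2.imread("pics/top3.png"),0,60); print(x[np.diff(I).argmax()])
E
```

```text
time_s: 5.0
tool_pos: [0.4928, 0.2947, 0.0865]
tool_rot: [2.87, 1.277, -0.007]
contact_force: [0.1, -0.1, 0.6]
gripper_width: 0.002
gripper_force: 0.0
t 5.0 nose 0.022 unit [-49.6   0.6  86.5] go [ 0.1286  0.0006 -0.0021] f [ 0.1 -0.1  0.6] rot [[1.0, -0.0, -0.005], [-0.0, -1.0, 0.001], [-0.005, -0.001, -1.0]] q [ 0.54  0.46 -0.29  0.82 -0.    2.84] 0.0023630189211823033
26.0
```

View pics/p3.png

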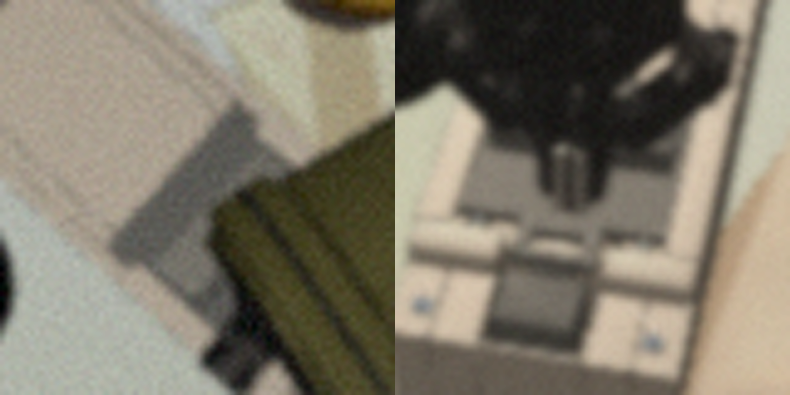

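Scene crop: the fingertips at (570,205) stand over the bare plate behind the ledge, with the tab back up and the spring plungers showing. I'll raise the tip 2 mm and push.

Converted, 0.01 m is 0.16, 0.008 m is 0.128.

```bash
echo '[{"d":[0.048,0,-0.024],"aperture":0},{"d":[0.064,0,0],"aperture":0},{"d":[0.096,0,0],"aperture":0},{"d":[0.128,0,0],"aperture":0},{"d":[0.16,0,0],"aperture":0},{"d":[0.16,0,0],"aperture":0},{"d":[0.16,0,0],"aperture":0},{"d":[0.16,0,0],"aperture":0},{"d":[0.128,0,0],"aperture":0},{"aperture":0}]' > mv.in && python3 shift.py mv.in 
python3 - <<'E'
from h import *
togo(79,0,66)
im=robot.capture("top"); cv2.imwrite("pics/top4.png",im)
x,I=edge(im,20,140); d=np.diff(I); print(x[d.argmax()],I[::4].round())
E
```

```text
time_s: 6.35
tool_pos: [0.542, 0.3484, 0.0895]
tool_rot: [-2.869, -1.278, -0.002]
contact_force: [-0.0, -0.7, -0.1]
gripper_width: -0.001
gripper_force: 0.0
t 6.35 nose 0.022 unit [23.2  0.  89.5] go [0.0558 0.0001 0.0016] f [-0.  -0.7 -0.1] rot [[1.0, 0.0, 0.001], [0.0, -1.0, -0.0], [0.001, 0.0, -1.0]] q [ 0.57  0.56 -0.1   0.91  0.    2.87] -0.0010795377505132793
138.0 [45. 45. 45. 45. 45. 45. 45. 46. 46. 45. 46. 46. 46. 46. 46. 47. 47. 48.
 50. 53. 53. 53. 53. 53. 54. 55. 57. 62. 67. 72.]
```

```bash
python3 - <<'E'
from h import *
a=[]
for n,o in(("top",(205,150)),("scene",(205,140))):
    im=robot.capture(n); cv2.imwrite(f"pics/{n}5.png",im); a.append(cv2.resize(im[o[1]:o[1]+120,o[0]:o[0]+100],(400,480),interpolation=cv2.INTER_CUBIC))
cv2.imwrite("pics/p5.png",cv2.convertScaleAbs(np.hstack(a),alpha=1.4))
E
```

```text
(no output)
```

View pics/p5.png

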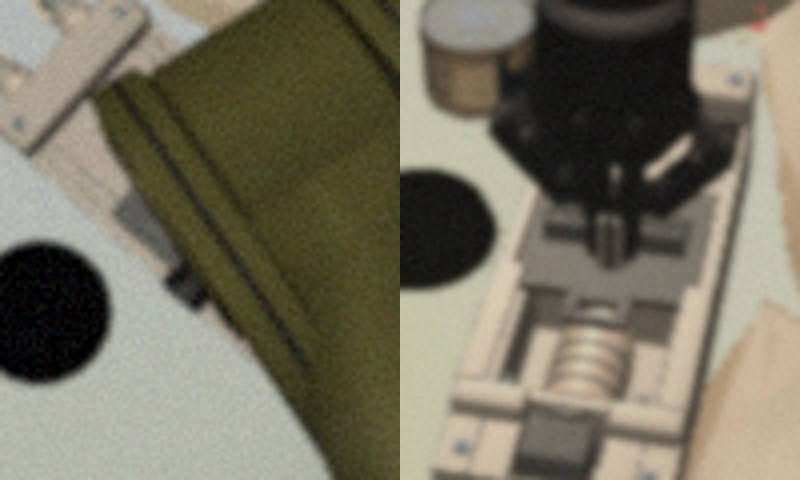

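The cover slides straight: the ledge is just ahead of the fingers at (610,240), and the bay is half open with the cartridge visible. I'll carry on, slowly near the end.

```bash
echo '[{"d":[0.096,0,0],"aperture":0},{"d":[0.144,0,0],"aperture":0},{"d":[0.144,0,0],"aperture":0},{"d":[0.144,0,0],"aperture":0},{"d":[0.112,0,0],"aperture":0},{"d":[0.064,0,0],"aperture":0},{"d":[0.048,0,0],"aperture":0},{"d":[0.032,0,0],"aperture":0}]' > mv.in && python3 shift.py mv.in ; echo '[{"d":[0.024,0,0],"aperture":0},{"d":[0.016,0,0],"aperture":0}]' > mv.in && python3 shift.py mv.in; python3 -c "
from h import *
togo(79,0,66)"
```

```text
time_s: 7.5
tool_pos: [0.574, 0.384, 0.0896]
tool_rot: [2.87, 1.278, -0.0]
contact_force: [-1.4, -0.6, 0.3]
gripper_width: -0.001
gripper_force: 0.5
time_s: 7.75
tool_pos: [0.5756, 0.3858, 0.0896]
tool_rot: [-2.87, -1.278, 0.0]
contact_force: [-0.5, -0.2, 0.4]
gripper_width: -0.001
gripper_force: 0.4
t 7.75 nose 0.022 unit [73.4  0.  89.6] go [0.0056 0.     0.0016] f [-0.5 -0.2  0.4] rot [[1.0, 0.0, -0.0], [0.0, -1.0, 0.0], [-0.0, -0.0, -1.0]] q [0.59 0.64 0.05 0.98 0.   2.89] -0.0014168941737524594
```

Slow steps of 1 mm or less now, checking the force each time.

Converted, 0.001 m is 0.016.

```bash
echo '[{"d":[0.016,0,0],"aperture":0},{"d":[0.016,0,0],"aperture":0}]' > mv.in && python3 shift.py mv.in | grep -E "pos|contact"; echo '[{"d":[0.016,0,0],"aperture":0},{"d":[0.016,0,0],"aperture":0}]' > mv.in && python3 shift.py mv.in| grep -E "pos|contact"; python3 -c "
from h import *
togo(79,0,66)"
```

```text
tool_pos: [0.577, 0.3873, 0.0896]
contact_force: [-1.3, -0.7, -0.1]
tool_pos: [0.5784, 0.3888, 0.0896]
contact_force: [-0.6, -0.5, -0.1]
t 8.25 nose 0.022 unit [77.5  0.  89.6] go [0.0015 0.     0.0016] f [-0.6 -0.5 -0.1] rot [[1.0, 0.0, -0.0], [0.0, -1.0, 0.0], [-0.0, -0.0, -1.0]] q [0.59 0.65 0.06 0.99 0.   2.9 ] -0.0008320206467633695
```

```bash
echo '[{"d":[0.016,0,0],"aperture":0},{"aperture":0}]' > mv.in && python3 shift.py mv.in | grep -E "pos|contact"; echo '[{"d":[0.0112,0,0],"aperture":0},{"aperture":0}]' > mv.in && python3 shift.py mv.in| grep -E "pos|contact"; python3 -c "
from h import *
togo(79,0,66)
a=[]
for n,o in(('top',(205,150)),('scene',(225,140))):
    im=robot.capture(n); cv2.imwrite(f'pics/{n}6.png',im); a.append(cv2.resize(im[o[1]:o[1]+80,o[0]:o[0]+80],(400,400),interpolation=cv2.INTER_CUBIC))
cv2.imwrite('pics/p6.png',cv2.convertScaleAbs(np.hstack(a),alpha=1.4))"
```

```text
tool_pos: [0.5791, 0.3897, 0.0896]
contact_force: [-0.6, 0.3, 0.8]
tool_pos: [0.5795, 0.3901, 0.0896]
contact_force: [-1.0, -0.3, 0.9]
t 8.75 nose 0.022 unit [79.2  0.  89.6] go [-0.0002  0.      0.0016] f [-1.  -0.3  0.9] rot [[1.0, 0.0, 0.0], [0.0, -1.0, -0.0], [0.0, 0.0, -1.0]] q [0.59 0.65 0.07 0.99 0.   2.9 ] -0.002359247669682167
```

View pics/p6.png

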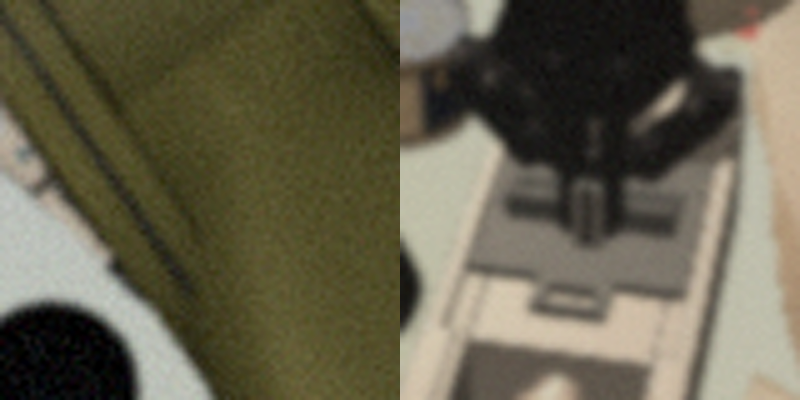

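The cover is clear of the bay, its ledge in front of the fingers at (590,215), but there is no clear stop force yet. I'll feel forward in small steps.

```bash
for i in 1; do echo '[{"d":[0.0096,0,0],"aperture":0},{"aperture":0}]' > mv.in && python3 shift.py mv.in | grep -E "pos|contact"; done; echo '[{"d":[0.0096,0,0],"aperture":0},{"aperture":0}]' > mv.in && python3 shift.py mv.in | grep -E "pos|contact"; echo '[{"d":[0.0096,0,0],"aperture":0},{"aperture":0}]' > mv.in && python3 shift.py mv.in | grep -E "pos|contact"
```

```text
tool_pos: [0.5799, 0.3905, 0.0896]
contact_force: [-0.3, -0.8, 0.5]
tool_pos: [0.5803, 0.391, 0.0896]
contact_force: [-0.6, -0.2, 0.3]
tool_pos: [0.5807, 0.3914, 0.0896]
contact_force: [-0.5, -0.7, 1.0]
```

```bash
python3 - <<'E'
from h import *
togo(79,0,66)
for x in(48,50,52,54,56): print(x,(proj(u2w([(x,48.5,62),(x,-48.5,62)],PU),"scene")-[225,140]).round(2)@(np.eye(2)*5)+[400,0])
E
echo '[{"d":[0.0112,0,0],"aperture":0},{"aperture":0}]' > mv.in && python3 shift.py mv.in | grep -E "pos|contact"; echo '[{"d":[0.0112,0,0],"aperture":0},{"aperture":0}]' > mv.in && python3 shift.py mv.in | grep -E "pos|contact"
```

```text
t 9.6 nose 0.022 unit [81.   0.  89.6] go [-0.002   0.      0.0016] f [-0.5 -0.7  1. ] rot [[1.0, 0.0, 0.0], [0.0, -1.0, -0.0], [0.0, 0.0, -1.0]] q [0.59 0.65 0.07 0.99 0.   2.9 ] 0.0006192076107794852
48 [[464.5  273.8 ]
 [683.55 303.8 ]]
50 [[465.5  270.75]
 [684.25 300.65]]
52 [[466.55 267.7 ]
 [684.95 297.5 ]]
54 [[467.55 264.65]
 [685.6  294.4 ]]
56 [[468.55 261.6 ]
 [686.3  291.25]]
tool_pos: [0.5811, 0.3919, 0.0896]
contact_force: [0.1, -0.7, 0.8]
tool_pos: [0.5811, 0.392, 0.0896]
contact_force: [-3.1, -1.2, 2.7]
```

```bash
echo '[{"aperture":0},{"aperture":0}]' > mv.in && python3 shift.py mv.in | grep -E "pos|contact"; echo '[{"d":[0.008,0,0],"aperture":0},{"aperture":0}]' > mv.in && python3 shift.py mv.in | grep -E "pos|contact"
```

```text
tool_pos: [0.5812, 0.3921, 0.0896]
contact_force: [-2.8, -2.8, 2.9]
tool_pos: [0.5812, 0.3922, 0.0895]
contact_force: [-3.8, -3.9, 3.5]
```

The force rises while the tool stays put, so the cover is against the stop. I'll back off, rise and clear the view.

```bash
echo '[{"d":[-0.048,0,0],"aperture":0},{"d":[-0.112,0,0],"aperture":0},{"d":[0,0,-0.48],"aperture":0},{"d":[0,0,-0.8],"aperture":0},{"d":[0,0,-0.8],"aperture":0},{"d":[-0.8,0,-0.32],"aperture":0},{"d":[-0.96,0,0],"aperture":0},{"d":[-0.96,0,0],"aperture":0},{"d":[-0.96,0,0],"aperture":0},{"d":[-0.96,0,0],"aperture":0},{"d":[-0.96,0,0],"aperture":0},{"aperture":0}]' > mv.in && python3 shift.py mv.in
python3 - <<'E'
from h import *
a=[]
for n,o,w in(("top",(195,110),(150,160)),("scene",(180,130),(150,160))):
    im=robot.capture(n); cv2.imwrite(f"pics/{n}7.png",im); a.append(cv2.resize(im[o[1]:o[1]+w[1],o[0]:o[0]+w[0]],None,fx=2.65,fy=2.65,interpolation=cv2.INTER_CUBIC))
cv2.imwrite("pics/p7.png",cv2.convertScaleAbs(np.hstack(a),alpha=1.4))
E
```

```text
time_s: 12.1
tool_pos: [0.3372, 0.1228, 0.2393]
tool_rot: [2.872, 1.274, -0.003]
contact_force: [1.2, 0.2, 0.2]
gripper_width: 0.002
gripper_force: 0.0
```

View pics/p7.png

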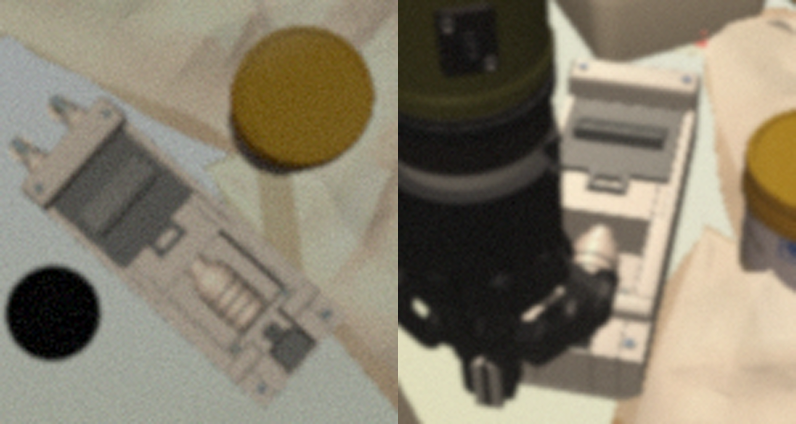

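The cover lies flat against the pipe head (top view about (120,200)), the bay is fully open with the cartridge at (230,295), and the can and lid haven't moved. Handing in.

```bash
python3 -c "
from cell import robot
print(robot.job_done())"
```

```text
the job is handed in; nothing more can be done
None
```

The filter unit is open and handed in, with no verdict shown: tab pressed, cover slid flat to the end stop, bay fully open, gripper clear, and the can and lid look unmoved (tin not in the last view).

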